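# Ready a board for drilling

### The arm

A 6-joint arm with a two-finger parallel gripper is mounted at the origin on a cart in front of the work surface, level with it; the furniture and walls round the work are solid. World frame = base frame: x ahead of the robot, y to its left, z up, the work surface at z = 0. Lengths are in mm, angles in rad, forces in N, time in s.
With the tool pointing down it reaches from about 250 to 800 mm from the base axis. Payload 3.9 kg.
Tool frame: the origin (TCP) lies at the very end of the fingers, on their centre line; the grasp point (between the pads) lies 19 mm behind it (r.grip_point_offset is the distance from the TCP to the grasp point, in mm); z points along the fingers, y is the line along which they close (so a half turn about z gives the same grasp; the last joint's range is limited). The gripper opens to 85 mm and grips with 20 to 120 N. Pads are 22 mm wide; open, the fingers measure 114 mm over their backs; the gripper's body (76 mm by 85 mm) begins 54 mm behind the grasp point. The pads swing forward as they close: fully open they stand 13 mm farther back than shut.
Start: joints at [1.231, 0.26, -0.138, 1.173, 0, 1.571], TCP at [174.977, 494.973, 192.604] pointing down, gripper open.
Joint ranges: [-2.78, 2.78], [-0.83, 1.72], [-1.28, 1.37], [-1.9, 2.12], [-1.57, 1.48], [-3.14, 3.14]. Speed limits (rad/s): [2.57, 2.57, 3.14, 3.14, 3.14, 3.14].

### API

Orientations are given as a unit quaternion [x, y, z, w].
In Python, from bench import r, cams, job gives the robot as it stands.
- The arm moves only by the shell command python3 -m jog 'ROWS'. ROWS is JSON, a list that holds one entry, the list of rows, each a list of 5 numbers: the shift along the world's x, y, z in mm, then the turn about the world's z in degrees, then the opening, from 0 (shut) to 1 (fully open). In form: [[[x, y, z, turn, jaw], ...]]. A call has 1 to 12 rows; each row is the pose to reach, as a shift and turn from the pose commanded when the call began; what a row does not reach only later rows make up. A row lasts 1/8 s, in which the tool goes at most 62.5 mm and 10.7 degrees, less where a joint would pass 70% of its speed; a pose out of reach is approached as far as the arm can. A call with a gripper value outside its range is refused whole. The fingers move at their own pace and stop on an object; the grip force is fixed at half the most. Time passes only in rows, so rows that repeat a pose let the fingers close. It gives the time, the measured TCP pose, the force, the opening and the grip force at its end, in the units of the state.
- r.state(): the state, without advancing time (a new reading comes with each control period).
- cams.read_camera(name): name is "scene" or "top" or "wrist"; returns (picture, depth): 420x560x3 uint8, red, green, blue; 420x560 float32, mm along the optical axis (not along the pixel's ray), 0 where there is no reading.
- cams.get_calibration(name): a dict with "K" (3x3 intrinsics, pixels), "D" ([k1, k2, p1, p2, k3] as OpenCV has them; the pictures are not rectified), "eye" and "rotation" of the camera in the world. Camera axes: x right, y up, looking along -z (the intrinsics and any distortion apply to the point x, -y, -z); pixel columns grow to the right and rows downward; lengths in mm; the calibration is good to about 2 mm. A picture is of the moment at which its call begins: read the wrist's pose just before it. get_calibration takes no time and is no camera call; for the wrist camera it gives the pose at the moment of the call.
- job.close_job(): hands the job in; it is judged then, once.
Trained networks look in the newest picture that a camera, given by its name, has taken for a name from the list of things; names that differ only in an ending like _2 or _b are one class to them, and where a whole thing is asked for, a point or a joint stands for the part that bears it (a point fixed in the world has none). Each returns a list of dicts, best first, with "conf" (0 to 1); they miss things now and then, are a little off and sometimes report something else, mostly with a low value. They report only what shows in the picture. A call takes as long as a camera call. They do not tell look-alikes from the thing itself.
- cams.masks_of(camera, thing): "pixels" (420x560 bool, what is visible of it) and "pixel" ([column, row] in pixels, amid what is visible of it).
The state is a dict: "t": time; "joints": joint angles; "joint_vel": joint speeds; "tau": joint torques, N m; "ee_pos": TCP position; "tcp_rot": TCP orientation; "wrist_force": force on the tool from outside, world axes, zero at the start; "moment": the same for the moment, N m; "finger_gap": finger opening in mm; "finger_force": force on a finger pad.
Only numpy, scipy, OpenCV 4.12 (cv2) and the standard library are available. Lean on these libraries where they do the work, as an engineer would, in place of code of your own. Each camera call takes 0.05 s, during which the arm holds its last target. There are 200 camera calls.

### The job

The board on the stand is to be drilled near its free end, above the little parts box. First slide the box's cover fully shut so that no chips fall in, then slide the board out along the bed until its free end is right under the tip of the gauge's pointer; it would tip there by itself, so keep it flat on the bed and finish while still holding it, with the cover shut. Never let the board tip, and leave the other things on the table where they are.

Things in the scene. Friction and masses are not known exactly. Their poses are not given: they have to be found in the camera images.
- stand: fixed drilling stand. Origin: on the table under the middle of the bed's outer edge; y = the way the board slides out, x across, z up. Flat bed at z 95 mm, y -260 to 0 mm, between fences 96 mm apart (outer sides x +-57) and 10 mm high. Beyond the edge, fixed to it: open parts box, x -65 to 65, y 55 to 165, 40 mm high, its cover's upper face at z 47
- cover (a joint): plywood cover of the parts box, sliding along the stand's x axis: 0 = fully shut (at its stop), value in m grows as it is pulled open toward the stand's -x (the robot's side), at most 0.10. Starts part open; friction about 1.2 N
- cover_knob (a point): middle of the top of the cover's knob, a wooden bar 16 mm thick along the stand's x, 44 mm long along its y, rising 27 mm above the cover; its top is 74 mm above the table, at the stand's y = 110 mm, and at x = 0 when shut
- board: loose wooden board, 90 mm wide (x), 320 mm long (y), 14 mm thick, 0.4 to 0.65 kg, lying on the bed between the fences (3 mm play each side), its y along the stand's y. Origin: centre of its underside. A crosswise cleat sits on it near its tail. It tips by itself once its free end is about 169 mm beyond the bed's edge
- board_nose (a point): middle of the upper edge of the board's free end (board y = +160 mm, top face)
- board_cleat (a point): middle of the top of the board's cleat, a wooden bar 18 mm thick along the board's y, 50 mm long along its x, 36 mm high above the board's top face, centred 40 mm from the tail
- gauge: fixed pointer gauge: steel post 136 mm high on a round foot of 52 mm, on the stand's +x side, axes parallel to the stand's; its level arm, 8 mm wide, upper face 129 mm high, reaches 78 mm toward -x, over the board's path. It stands 185 to 220 mm beyond the bed's edge, differing from case to case. Origin: centre of the foot's underside
- mark (a point): tip of the needle that points down from the end of the gauge's arm, 116 mm above the table, 7 mm above the board's top face: the board's free end must come to this point, measured along the stand's y
- screwdriver: bystander: screwdriver with red grip, 209 mm, lying in front of the stand; origin under its centre
- wrench_17: bystander: combination spanner, 206 mm, lying behind the stand; origin under its centre
- tri_clamp_b: bystander: sanitary pipe clamp lying flat, 67 x 98 x 18 mm; origin under its centre
- marker: bystander: marker pen, 131 mm, lying; origin under its centre
- jar_black: bystander: small glass jar with black lid, 54 mm wide, 48 mm high; origin under its centre
There are look-alikes about, which are no part of the job. There is more than one size of the gauge; the one meant has the size given above.

How it is judged (in metres and radians):
On the way, in this order (a step that is already met when the one before it is completed fails the run):
1. the cover is slid fully shut while the board is still back on the bed (value of joint cover below 0.006 m and y of board_nose in the frame of stand below 0.1 m), for 0.2 s.
2. the board's free end is at the gauge's pointer, the board level and held (y of board_nose in the frame of mark between -0.005 and 0.005 m and angle between board's own z axis and vertical below 0.04 rad and z of board in the frame of stand between 0.091 and 0.101 m and contact force between the fingers and board above 1 N), for 0.2 s.
At the end, for the whole second after the job is handed in: the gripper still touches the board with more than 1 N and keeps it at rest, flat on the bed (within 0.04 rad of level and 91 to 101 mm above the table), its free end within 5 mm of the pointer along the sliding direction; the cover is within 6 mm of fully shut (all of step 2 and value of joint cover below 0.006 m and linear speed of board below 0.02 m/s); the arm keeps its last pose, push and grip.
It fails at once if the board tips (angle between board's own z axis and vertical above 0.12 rad).
It fails at once if a bystander is shifted more than 25 mm (distance of any of screwdriver, wrench_17, tri_clamp_b, marker, jar_black from where it was at the start of the episode above 0.025 m).
It also fails if it takes over 43 s, if anything falls off the work surface, if the arm or the gripper's body presses on something with over 40 N, if the wrist force passes 120 N, or if a joint passes its speed limit or range.

## Working session

There is one attempt and no reset: what is moved stays moved. The work goes in short steps, Python scripts to look and compute and a shell command to move; the robot and the scene stay as the last step left them, time stands still between calls to the robot, and variables do not carry over. Pictures are saved under pics/ and viewed, at most 10 in all, crops included, and the job is handed in when it is done.

```bash
mkdir -p pics; ls; cat > h.py <<'E'
import numpy as np, cv2
from bench import r, cams, job
def rays(c,uv):
    K=np.array(c["K"],float);D=np.array(c["D"],float)
    p=cv2.undistortPoints(np.array(uv,float).reshape(-1,1,2),K,D).reshape(-1,2)
    return np.c_[p[:,0],-p[:,1],-np.ones(len(p))]@np.array(c["rotation"]).reshape(3,3).T, np.array(c["eye"])
def at_depth(c,uv,d):
    R,e=rays(c,uv); return e+R*np.array(d).reshape(-1,1)
def at_z(c,uv,z):
    R,e=rays(c,uv); return e+R*((z-e[2])/R[:,2])[:,None]
def cloud(c,depth):
    v,u=np.mgrid[0:420,0:560]; uv=np.c_[u.ravel(),v.ravel()]
    return at_depth(c,uv,depth.ravel()).reshape(420,560,3)
E
python3 - <<'E'
from h import *
for n in ["scene","top"]:
    p,d=cams.read_camera(n); c=cams.get_calibration(n)
    cv2.imwrite(f"pics/{n}0.png",p[:,:,::-1]); np.savez(f"{n}0.npz",p=p,d=d)
    print(n,c["eye"],c["K"],c["D"]); P=cloud(c,d)
    for t in ["board","cover","cover_knob","board_cleat","gauge","stand"]:
        for m in cams.masks_of(n,t)[:4]:
            q=P[m["pixels"]&(d>0)]
            print(t,round(m["conf"],2),np.round(m["pixel"]),m["pixels"].sum(),np.round(np.median(q,0)) if len(q) else None)
print(r.state())
E
```

```text
pics
scene [ -62.85445521 -402.75134765 1013.04250599] [[499.50686734   0.         291.93956676]
 [  0.         499.50686734 221.19573762]
 [  0.           0.           1.        ]] [-0.04520148  0.          0.          0.          0.        ]Traceback (most recent call last):
  File "<stdin>", line 5, in <module>
  File "h.py", line 13, in cloud
    return at_depth(c,uv,depth.ravel()).reshape(420,560,3)
           ~~~~~~~~^^^^^^^^^^^^^^^^^^^^
  File "h.py", line 8, in at_depth
    R,e=rays(c,uv); return e+R*np.array(d).reshape(-1,1)
        ~~~~^^^^^^
  File "h.py", line 6, in rays
    return np.c_[p[:,0],-p[:,1],-np.ones(len(p))]@np.array(c["rotation"]).reshape(3,3).T, np.array(c["eye"])
                                                  ~~~~~~~~~~~~~~~~~~~~~~~~~~~~~~~^^^^^
ValueError: cannot reshape array of size 4 into shape (3,3)
```

```bash
sed -i 's/np.array(c\["rotation"\]).reshape(3,3).T/Rotation.from_quat(c["rotation"]).as_matrix().T/; 1a from scipy.spatial.transform import Rotation' h.py
python3 - <<'E'
from h import *
for n in ["scene","top"]:
    p,d=cams.read_camera(n); c=cams.get_calibration(n)
    cv2.imwrite(f"pics/{n}0.png",p[:,:,::-1]); np.savez(f"{n}0.npz",p=p,d=d)
    print(n,c["eye"],c["K"],c["D"]); P=cloud(c,d)
    for t in ["board","cover","cover_knob","board_cleat","gauge","stand"]:
        for m in cams.masks_of(n,t)[:4]:
            q=P[m["pixels"]&(d>0)]
            print(t,round(m["conf"],2),np.round(m["pixel"]),m["pixels"].sum(),np.round(np.median(q,0)) if len(q) else None)
print(r.state())
E
```

```text
scene [ -62.85445521 -402.75134765 1013.04250599] [[499.50686734   0.         291.93956676]
 [  0.         499.50686734 221.19573762]
 [  0.           0.           1.        ]] [-0.04520148  0.          0.          0.          0.        ]
board 0.76 [324. 272.] 5209 [ 512. -119.  109.]
cover 0.92 [222. 260.] 1661 [433. 118.  47.]
cover_knob 0.77 [221. 259.] 1823 [433. 118.  47.]
board_cleat 0.84 [327. 270.] 5108 [ 512. -120.  109.]
gauge 0.76 [199. 190.] 203 [608. 335.  12.]
gauge 0.61 [243. 160.] 167 [778. 301.  11.]
gauge 0.6 [235. 198.] 388 [627. 226.  18.]
stand 0.84 [273. 276.] 7170 [469.  -3.  44.]
top [ 481.68159666   30.14691255 1333.30944313] [[459.40046175   0.         282.45481619]
 [  0.         459.40046175 202.76355453]
 [  0.           0.           1.        ]] [-0.05980399  0.          0.          0.          0.        ]
board 0.56 [331. 222.] 3999 [ 520. -108.  109.]
cover 0.77 [249. 254.] 1614 [442. 121.  47.]
cover_knob 0.81 [246. 252.] 1574 [442. 121.  47.]
cover_knob 0.32 [331. 225.] 4184 [ 520. -109.  109.]
board_cleat 0.72 [312. 185.] 208 [636. -68.   7.]
board
[... 314 characters left out ...]
.  96.  47.]
{'t': 0.75, 'joints': array([ 1.23100918e+00,  2.59970706e-01, -1.38044894e-01,  1.17271325e+00,
       -1.20492762e-05,  1.57079154e+00]), 'joint_vel': array([-0.00149135, -0.00070389, -0.00032367,  0.00096954,  0.00055874,
       -0.00015454]), 'tau': array([ 8.08311943e-04, -4.05525255e+01,  2.54209059e+01,  5.37031046e-04,
       -3.72120127e-06, -9.60866032e-06]), 'ee_pos': array([174.9849644 , 494.99761919, 192.64058753]), 'tcp_rot': array([1.69075097e-01, 9.85603171e-01, 3.22355214e-05, 1.16426406e-05]), 'wrist_force': array([-0.16948478,  0.31753659,  0.28286307]), 'moment': array([0.05440696, 0.06620846, 0.00297703]), 'finger_force': 0.0, 'finger_gap': 85.3053051402147}
```

View pics/scene0.png

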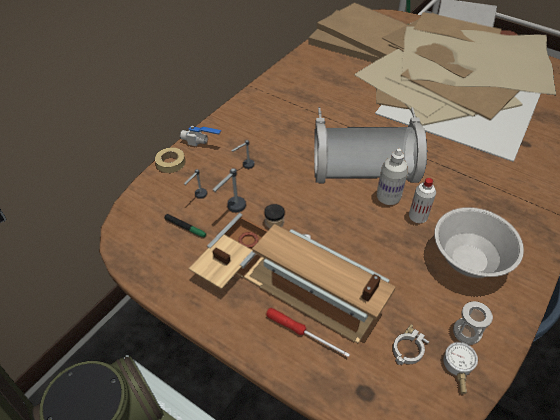

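View pics/top0.png

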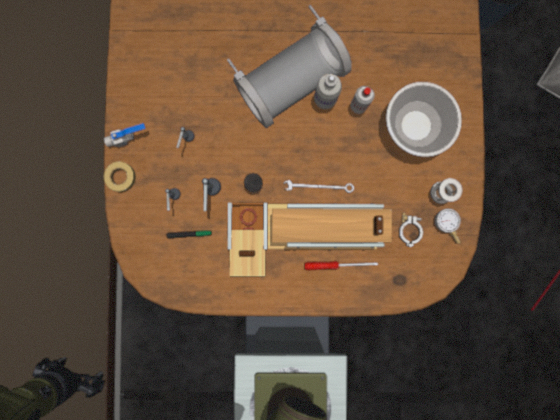

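```bash
python3 - <<'E'
from h import *
for n in ["scene","top"]:
    f=np.load(f"{n}0.npz");d=f["d"];c=cams.get_calibration(n);P=cloud(c,d);ok=d>0
    x,y,z=P[...,0],P[...,1],P[...,2]
    def rect(nm,m):
        k,l,s,_=cv2.connectedComponentsWithStats(m.astype(np.uint8)); 
        i=1+np.argmax(s[1:,4]); q=P[l==i]
        print(n,nm,len(q),[np.round(a,1) for a in cv2.minAreaRect(q[:,:2].astype(np.float32))],np.round(q.mean(0),1))
        return q
    b=ok&(x>350)&(x<620)&(y>-320)&(y<250)
    rect("board",b&(z>106)&(z<113)&(x>460)&(x<580)&(y<60)&(y>-270))
    rect("cover",b&(z>44)&(z<51)&(y>60)&(y<200))
    rect("knob",b&(z>66)&(z<80)&(y>60))
    rect("cleat",b&(z>135)&(z<152))
    for nm,gx,gy in [("A",627,226),("B",608,337),("C",778,302)]:
        m=ok&(abs(x-gx)<110)&(abs(y-gy)<60)&(z>5)
        a=rect(nm+" foot",m&(z<22)&(np.hypot(x-gx,y-gy)<40)); 
        t=P[m]; print(nm,"maxz",np.round(np.percentile(t[:,2],[95,99,100])))
        q=m&(z>60)&(z<145)
        if q.sum()>5: a=rect(nm+" arm",q);j=a[:,0].argmin();print(nm,"arm min x",a[j],"maxx",a[a[:,0].argmax()])
for n,b in [("scene",(175,130,120,150)),]:
    p=np.load(f"{n}0.npz")["p"];u,v,w,h=b
    cv2.imwrite("pics/c1.png",cv2.resize(p[v:v+h,u:u+w,::-1],None,fx=4,fy=4,interpolation=3))
E
```

```text
scene board 4275 [array([ 521.3, -107.8]), array([101.6, 321.2]), np.float64(0.5)] [ 515.5 -109.1  108.8]
scene cover 1528 [array([449. , 121.4]), array([109.6, 144.3]), np.float64(89.9)] [439.6 119.8  46.9]
scene knob 115 [array([441.3, 120.5]), array([17.6, 45. ]), np.float64(2.2)] [440.1 119.6  72.9]
scene cleat 194 [array([ 517.1, -227.7]), array([18.1, 51.3]), np.float64(89.5)] [ 515.  -228.5  143.8]
scene A foot 211 [array([629.3, 227.1]), array([50.2, 49.2]), np.float64(37.1)] [626.1 225.1  14.2]
A maxz [130. 135. 138.]
scene A arm 184 [array([596.5, 226.1]), array([83.5, 15.8]), np.float64(2.1)] [608.1 226.7 116.3]
A arm min x [554.63516555 229.76611686 130.15806834] maxx [638.19485838 229.20772773 132.98646478]
scene B foot 95 [array([609.4, 336.8]), array([36. , 31.5]), np.float64(82.1)] [608.4 334.5  10.3]
B maxz [90. 93. 94.]
scene B arm 74 [array([586.6, 335.1]), array([59. , 12.7]), np.float64(2.9)] [594.1 335.6  83.7]
B arm min x [557.21630423 332.24696434  87.79529633] maxx [616.16913702 334.48975526  90.63684548]
scene C foot 79 [array([779.9, 302.5]), array([37.8, 3
[... 902 characters left out ...]
44 229.75377358 128.87357962] maxx [640.26911855 225.27851276 134.19339164]
top B foot 97 [array([611.1, 338.2]), array([31.7, 30.5]), np.float64(4.7)] [610.9 337.1  10.4]
B maxz [91. 93. 96.]
top B arm 60 [array([589.5, 339.3]), array([11.9, 57.4]), np.float64(88.0)] [594.5 337.8  87.5]
B arm min x [560.68546326 337.35770861  89.19942933] maxx [618.20319392 339.0470494   88.45682383]
top C foot 92 [array([781.4, 301.9]), array([30.2, 33.4]), np.float64(43.7)] [781.4 300.8  11. ]
C maxz [91. 94. 97.]
top C arm 57 [array([761.7, 308.9]), array([11.4, 54.5]), np.float64(71.5)] [765.3 306.1  87.6]
C arm min x [734.65457871 311.88595066  88.44309475] maxx [788.2514759  302.50701079  87.36212776]
```

View pics/c1.png

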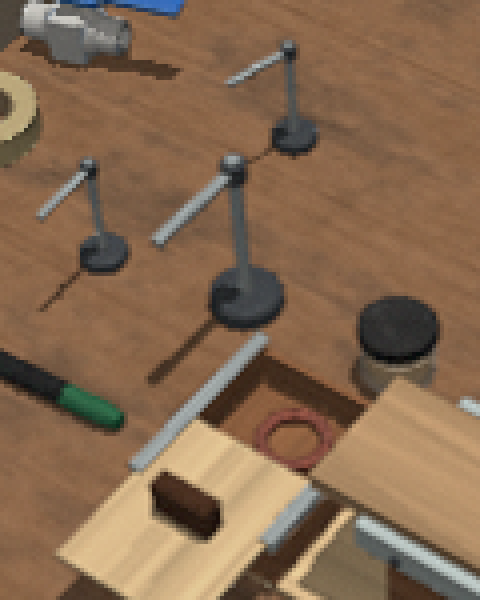

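Candidates for the gauge in the scene picture are A (235,198), 138 mm high with a 50 mm foot; B (199,190), about 94 mm high; and C (243,160), about 95 mm high. The crop confirms A, which stands beside the box, as the 136 mm one. Its mark is at y≈227. The only cover knob is at (221,258) and the only cleat at (371,287). First I move above the knob.

```bash
python3 -m jog '[[[267,-374,0,-70.5,1],[267,-374,0,-70.5,1],[267,-374,0,-70.5,1],[267,-374,0,-70.5,1],[267,-374,0,-70.5,1],[267,-374,0,-70.5,1],[267,-374,0,-70.5,1],[267,-374,0,-70.5,1],[267,-374,0,-70.5,1],[267,-374,0,-70.5,1],[267,-374,-30,-70.5,1],[267,-374,-30,-70.5,1]]]'
python3 - <<'E'
from h import *
c=cams.get_calibration("wrist");p,d=cams.read_camera("wrist")
cv2.imwrite("pics/w1.png",p[:,:,::-1]);P=cloud(c,d);z=P[...,2]
m=((d>0)&(z>66)&(z<82)&(abs(P[...,0]-442)<40)&(abs(P[...,1]-120)<50)).astype(np.uint8)
q=P[m>0];print(r.state()["ee_pos"],len(q))
if len(q):print(cv2.minAreaRect(q[:,:2].astype(np.float32)),q.mean(0))
E
```

```text
t: 2.25
ee_pos: [439.3, 121.5, 161.1]
tcp_rot: [0.706, 0.708, -0.002, -0.001]
wrist_force: [-0.7, 0.2, 0.6]
finger_gap: 85.4
finger_force: 0.0
[440.38986569 121.67155806 162.21643481] 737
((442.1889953613281, 124.6566162109375), (15.21578311920166, 42.54609298706055), 0.03690803050994873) [441.89741538 125.53886586  72.18788834]
```

View pics/w1.png

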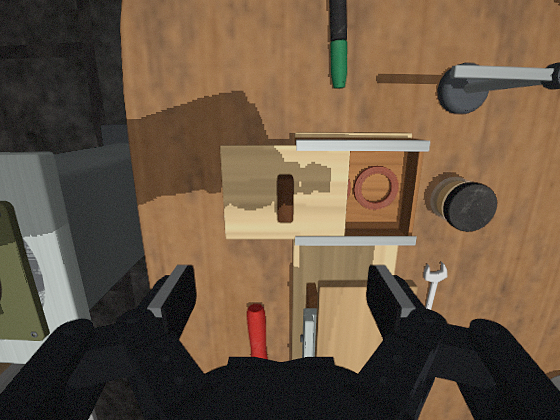

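The wrist view shows the dark knob bar at (285,198), between and ahead of the fingers, and nothing in the way of the descent. I go down, close, and push the cover shut in stages.

```bash
python3 -m jog '[[[0,0,-50,0,1],[0,1,-90,0,1],[0,1,-105,0,1],[0,1,-105,0,1],[0,1,-105,0,0],[0,1,-105,0,0],[0,1,-105,0,0],[0,1,-105,0,0],[0,1,-105,0,0],[0,1,-105,0,0]]]'
```

```text
t: 3.55
ee_pos: [441.9, 121.9, 57.6]
tcp_rot: [0.707, 0.707, -0.0, -0.0]
wrist_force: [0.6, -0.5, 0.4]
finger_gap: -0.3
finger_force: 0.0
```

```bash
python3 - <<'E'
from h import *
o=[]
for n,(u,v) in [("wrist",(140,110)),("scene",(150,180))]:
    p,d=cams.read_camera(n);o.append(cv2.resize(p[v:v+(280 if n=="wrist" else 140),u:u+(280 if n=="wrist" else 140),::-1],(400,400),interpolation=3))
    c=cams.get_calibration(n);P=cloud(c,d);z=P[...,2]
    q=P[(d>0)&(z>43)&(z<51)&(P[...,0]<560)&(P[...,0]>300)&(abs(P[...,1]-120)<60)];print(n,np.percentile(q[:,0],[0,1,99]))
cv2.imwrite("pics/w2.png",np.hstack(o))
print(r.state())
E
```

```text
wrist [377.62463343 379.76729097 553.83761445]
scene [376.58492786 378.09998122 504.18831634]
{'t': 3.65, 'joints': array([ 2.69211030e-01,  2.54099430e-01, -5.30114844e-01,  7.86728721e-01,
       -1.70680307e-05,  1.83951701e+00]), 'joint_vel': array([ 0.00039553,  0.00097925, -0.00036404, -0.00215536, -0.00172658,
       -0.00103828]), 'tau': array([-2.53630693e-03, -3.60072792e+01,  2.11875594e+01,  2.57973959e-03,
        6.48962987e-05,  2.56944945e-07]), 'ee_pos': array([441.92283357, 121.92409373,  57.56856398]), 'tcp_rot': array([ 7.06933394e-01,  7.07280122e-01, -6.79841065e-05, -2.87898210e-05]), 'wrist_force': array([0.47575335, 1.02822621, 0.42051823]), 'moment': array([-0.02386902, -0.00696776,  0.00712375]), 'finger_force': 0.0, 'finger_gap': 0.034089914441269555}
```

View pics/w2.png

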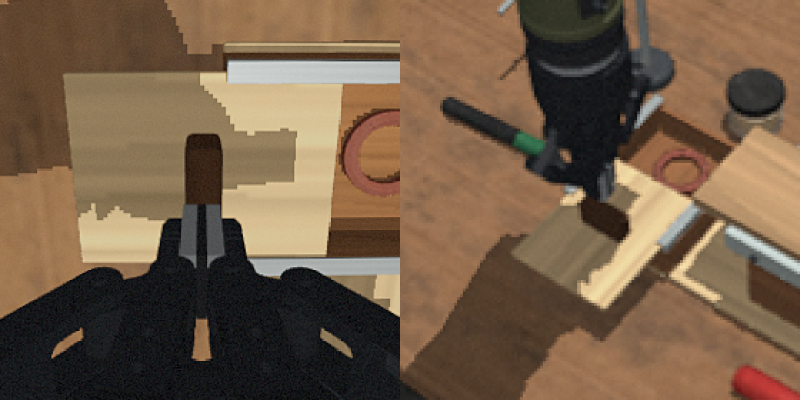

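```bash
python3 - <<'E'
from h import *
c=cams.get_calibration("wrist");print(c["eye"],Rotation.from_quat(c["rotation"]).as_matrix().round(2).tolist())
p,d=cams.read_camera("wrist");P=cloud(c,d)
for cr in [(200,145),(200,170),(200,198),(190,210),(212,210),(190,240),(212,240),(240,100),(240,250)]:
    u,v=int(140+cr[0]*.7),int(110+cr[1]*.7);print("w",cr,P[v,u].round(),p[v,u])
c=cams.get_calibration("scene");p,d=cams.read_camera("scene");P=cloud(c,d)
for cr in [(205,185),(205,170),(210,195),(200,150),(190,200),(220,225),(200,215)]:
    u,v=int(150+cr[0]*.35),int(180+cr[1]*.35);print("s",cr,P[v,u].round(),p[v,u])
E
```

```text
[440.81528368 199.98708417 237.38418974] [[1.0, -0.0, -0.0], [0.0, 0.95, 0.3], [0.0, -0.3, 0.95]]
w (200, 145) [441. 146.  65.] [40 28 10]
w (200, 170) [441. 137.  73.] [50 28  4]
w (200, 198) [441. 125.  73.] [55 33 17]
w (190, 210) [437. 134. 103.] [84 87 84]
w (212, 210) [445. 134. 103.] [83 83 83]
w (190, 240) [438. 134. 124.] [81 81 81]
w (212, 240) [444. 134. 124.] [77 82 81]
w (240, 100) [459. 161.  45.] [215 191 148]
w (240, 250) [453. 130. 123.] [27 31 34]
s (205, 185) [434. 108. 125.] [83 86 87]
s (205, 170) [436. 107. 142.] [29 33 32]
s (210, 195) [440. 110. 102.] [89 82 69]
s (200, 150) [433. 104. 172.] [19 21 21]
s (190, 200) [443. 136.  73.] [44 28 19]
s (220, 225) [438.  99.  75.] [42 30 20]
s (200, 215) [436. 119.  73.] [46 31 22]
```

```bash
python3 - <<'E'
from h import *
print(r.grip_point_offset, r.state()["ee_pos"])
for n in ["wrist","scene","top"]:
    c=cams.get_calibration(n);p,d=cams.read_camera(n);P=cloud(c,d)
    m=(d>0)&(abs(P[...,0]-441)<14)&(abs(P[...,1]-120)<20)&(P[...,2]>55)&(P[...,2]<200)
    print(n,np.histogram(P[m][:,2],bins=np.arange(55,160,5)))
print([k for k in dir(r) if k[0]!="_"])
E
```

```text
18.700000000000003 [441.95277052 121.96397951  57.550103  ]
wrist (array([  0,   0,  29, 736,   0,   0,   0,   0,  46, 180, 240, 287, 304,
       360, 231, 589, 352, 989, 679, 523]), array([ 55,  60,  65,  70,  75,  80,  85,  90,  95, 100, 105, 110, 115,
       120, 125, 130, 135, 140, 145, 150, 155]))
scene (array([16, 13, 22, 79,  7,  0,  0,  0,  4,  9, 15, 14, 14, 17,  7, 12,  7,
       16, 16, 16]), array([ 55,  60,  65,  70,  75,  80,  85,  90,  95, 100, 105, 110, 115,
       120, 125, 130, 135, 140, 145, 150, 155]))
top (array([0, 0, 0, 0, 0, 0, 0, 0, 0, 0, 0, 0, 0, 0, 0, 0, 0, 0, 0, 0]), array([ 55,  60,  65,  70,  75,  80,  85,  90,  95, 100, 105, 110, 115,
       120, 125, 130, 135, 140, 145, 150, 155]))
['MotionError', 'grip_point_offset', 'state']
```

The two cameras agree that the finger tips really end at z≈98, while the TCP reading says 57.6. So the reported height is about 41 mm too low, and x and y agree. From here I use real tip z = reported + 41. I open and go down in small steps, watching the force.

```bash
python3 -m jog '[[[0,0,0,0,1],[0,0,0,0,1],[0,0,0,0,1],[0,0,0,0,1],[0,0,-15,0,1],[0,0,-30,0,1],[0,0,-38,0,1],[0,0,-38,0,1]]]'; python3 -m jog '[[[0,0,0,0,0],[0,0,0,0,0],[0,0,0,0,0],[0,0,0,0,0],[0,0,0,0,0],[0,0,0,0,0]]]'
```

```text
t: 4.9
ee_pos: [441.4, 121.9, 19.2]
tcp_rot: [0.707, 0.707, -0.001, -0.0]
wrist_force: [0.5, -0.3, 0.4]
finger_gap: 85.9
finger_force: 0.0
t: 5.65
ee_pos: [442.5, 122.0, 20.1]
tcp_rot: [0.707, 0.707, 0.0, 0.0]
wrist_force: [-0.3, 0.5, 5.8]
finger_gap: 14.5
finger_force: 60.1
```

The knob is gripped. Now I slide it shut along +x.

```bash
python3 -m jog '[[[12,0,1,0,0],[26,0,1,0,0],[40,0,1,0,0],[54,0,1,0,0],[66,0,1,0,0],[71,0,1,0,0],[71,0,1,0,0]]]'; python3 -m jog '[[[2,0,0,0,0],[4,0,0,0,0],[6,0,0,0,0],[7,0,0,0,0],[7,0,0,0,0],[7,0,0,0,0]]]'
```

```text
t: 6.52
ee_pos: [513.7, 122.3, 20.2]
tcp_rot: [0.707, 0.707, 0.0, -0.0]
wrist_force: [0.9, 3.4, -7.9]
finger_gap: 14.3
finger_force: 59.0
t: 7.28
ee_pos: [518.5, 122.3, 20.2]
tcp_rot: [0.707, 0.707, -0.001, -0.001]
wrist_force: [-1.6, 4.8, -7.5]
finger_gap: 14.3
finger_force: 59.0
```

```bash
python3 -m jog '[[[2,0,0,0,0],[4,0,0,0,0],[6,0,0,0,0],[6,0,0,0,0],[6,0,0,0,0]]]'; python3 - <<'E'
from h import *
for n in ["scene","top"]:
    c=cams.get_calibration(n);p,d=cams.read_camera(n);P=cloud(c,d);x,y,z=P[...,0],P[...,1],P[...,2]
    q=P[(d>0)&(z>43)&(z<51)&(x<600)&(x>300)&(abs(y-120)<40)];print(n,np.percentile(q[:,0],[0,1,99]))
    # fences: z 105, outer sides x +-57
    q=P[(d>0)&(z>99)&(z<115)&(y>-220)&(y<0)&(x>430)&(x<600)];print(np.percentile(q[:,0],[.2,1,50,99,99.8]))
print(r.state()["ee_pos"],r.state()["wrist_force"])
E
```

```text
t: 7.9
ee_pos: [518.2, 122.3, 20.1]
tcp_rot: [0.707, 0.708, -0.004, -0.005]
wrist_force: [-15.2, 6.0, 3.9]
finger_gap: 14.5
finger_force: 60.5
scene [451.29459549 452.99770899 579.73062607]
[459.53953306 460.34227191 510.02073404 572.95565711 575.11383281]
top [472.86130596 476.80362293 582.09033423]
[463.21661163 463.62570569 519.79774466 576.25207035 576.77162752]
[518.24068111 122.28401458  20.08143821] [-14.87459685   4.91321563   3.25489567]
```

The cover is at its stop: x stayed at 518.2 and the push force rose to 15 N. I release it, rise, and go over to the cleat.

```bash
python3 -m jog '[[[-5,0,0,0,0],[-7,0,0,0,0],[-7,0,0,0,0.4],[-7,0,0,0,1],[-7,0,0,0,1],[-7,0,0,0,1],[-7,0,60,0,1],[-7,0,120,0,1],[-7,0,120,0,1]]]'; python3 -m jog '[[[0,-350,0,-90,1],[0,-350,0,-90,1],[0,-350,0,-90,1],[0,-350,0,-90,1],[0,-350,0,-90,1],[0,-350,0,-90,1],[0,-350,0,-90,1],[0,-350,0,-90,1],[0,-350,0,-90,1],[0,-350,0,-90,1],[0,-350,0,-90,1]]]'
python3 - <<'E'
from h import *
s=r.state();print(s["ee_pos"],s["tcp_rot"],s["t"],s["joints"])
c=cams.get_calibration("wrist");p,d=cams.read_camera("wrist");cv2.imwrite("pics/w3.png",p[:,:,::-1]);P=cloud(c,d);x,y,z=P[...,0],P[...,1],P[...,2]
q=P[(d>0)&(z>138)&(z<152)&(abs(x-518)<40)&(abs(y+228)<35)];print(len(q))
if len(q):print(cv2.minAreaRect(q[:,:2].astype(np.float32)),q.mean(0))
for n in ["scene","top"]:
    c=cams.get_calibration(n);p,d=cams.read_camera(n);P=cloud(c,d);x,y,z=P[...,0],P[...,1],P[...,2]
    q=P[(d>0)&(z>69)&(z<79)&(abs(x-515)<40)&(abs(y-120)<35)];print(n,"knob",q.mean(0),q.min(0),q.max(0))
    q=P[(d>0)&(z>104)&(z<114)&(abs(x-519)<30)&(abs(y-50)<50)];print("nose",np.percentile(q[:,1],[97,99,100]))
    m=(d>0)&(z>123)&(z<136)&(x>550)&(x<610)&(abs(y-227)<25); q=P[m];print("arm",np.percentile(q[:,1],[0,50,100]),q.mean(0),len(q))
E
```

```text
t: 9.12
ee_pos: [523.4, 122.8, 146.1]
tcp_rot: [0.707, 0.707, 0.005, 0.003]
wrist_force: [0.6, 0.3, -0.1]
finger_gap: 85.6
finger_force: 0.0
t: 10.5
ee_pos: [518.6, -227.9, 140.1]
tcp_rot: [1.0, 0.001, -0.0, -0.0]
wrist_force: [-0.3, 0.6, 0.3]
finger_gap: 85.3
finger_force: 0.0
[ 518.58897887 -227.89927787  140.0535262 ] [ 9.99999553e-01  8.00072539e-04 -4.83313631e-04 -1.41048830e-04] 10.5 [-4.13971368e-01  3.57434577e-01 -1.36266947e-01  1.07809315e+00
 -1.31354011e-04  2.72602121e+00]
1938
((519.6713256835938, -225.4197998046875), (48.68828201293945, 17.953832626342773), 0.8618038892745972) [ 521.39374695 -225.64327003  143.17070928]
scene knob [514.85071412 120.80264264  73.09641477] [506.5246943   99.51668016  69.13074317] [523.82897004 143.55555356  78.37132945]
nose [51.14721447 52.61471575 53.81929084]
arm [221.22377078 226.75688586 233.49491346] [579.73913085 226.67254699 127.50161381] 71
top knob [518.28291749 121.39416359  73.96218145] [510.9255205  100.79443915  69.24093023] [524.82093827 142.16831015  78.88510131]
nose [50.95155831 51.16805672 51.32404964]
arm [224.41978432 227.55701617 233.16985207] [580.91127057 227.92394437 129.07617669] 66
```

View pics/w3.png

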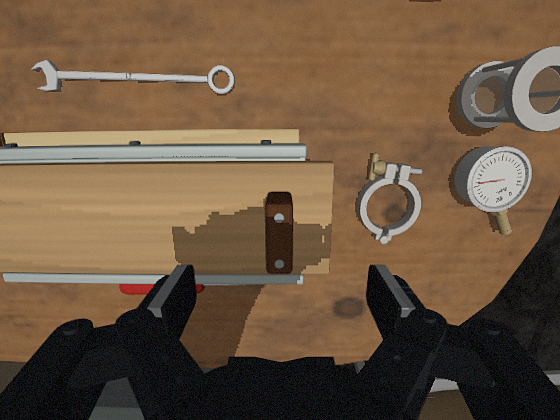

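The wrist view shows the cleat at (279,233), centred between the fingers, with the clamp at (390,205) and the spanner at (130,77) clear of it. The knob has stayed at its shut position. I go down and grip.

```bash
python3 -m jog '[[[0,0,-30,0,1],[0,0,-50,0,1],[0,0,-64,0,1],[0,0,-64,0,1]]]'; python3 -m jog '[[[0,0,0,0,0],[0,0,0,0,0],[0,0,0,0,0],[0,0,0,0,0],[0,0,0,0,0],[0,0,0,0,0]]]'
```

```text
t: 11.15
ee_pos: [518.2, -227.6, 75.7]
tcp_rot: [1.0, 0.0, -0.001, -0.0]
wrist_force: [-0.2, -0.0, -0.6]
finger_gap: 85.3
finger_force: 0.0
t: 11.9
ee_pos: [519.4, -227.8, 77.3]
tcp_rot: [1.0, 0.0, 0.001, -0.0]
wrist_force: [-1.0, 1.2, 5.4]
finger_gap: 17.3
finger_force: 59.7
```

```bash
python3 -m jog '[[[0,8,-1,0,0],[0,22,-1,0,0],[0,37,-1,0,0],[0,52,-1,0,0],[0,67,-1,0,0],[0,82,-1,0,0],[0,97,-1,0,0],[0,112,-1,0,0],[0,127,-1,0,0],[0,140,-1,0,0],[0,147,-1,0,0],[0,148,-1,0,0]]]'; python3 - <<'E'
from h import *
for n in ["scene","top"]:
    c=cams.get_calibration(n);p,d=cams.read_camera(n);P=cloud(c,d);x,y,z=P[...,0],P[...,1],P[...,2]
    b=(d>0)&(z>102)&(z<116)&(abs(x-519)<30)&(y>100)&(y<260);q=P[b];print(n,"nose",np.percentile(q[:,1],[97,99,100]),"z",[np.median(q[(q[:,1]>a)&(q[:,1]<a+20),2]).round(1) for a in (110,150,170)])
    m=(d>0)&(z>121)&(z<136)&(x>545)&(x<600)&(abs(y-227)<25);q=P[m];print("arm",q.mean(0),np.polyfit(q[:,0],q[:,1],1)[0])
    if n=="top": cv2.imwrite("pics/t4.png",cv2.resize(p[165:285,170:330,::-1],None,fx=5,fy=5,interpolation=3))
print(r.state())
E
```

```text
t: 13.4
ee_pos: [521.1, -82.5, 77.4]
tcp_rot: [1.0, -0.0, 0.002, 0.003]
wrist_force: [-0.1, -7.3, 10.4]
finger_gap: 16.9
finger_force: 60.3
scene nose [191.53872023 193.37054116 195.57094853] z [np.float64(108.3), np.float64(108.1), np.float64(108.2)]
arm [575.71802195 226.5890829  127.37091496] -0.0061181710198697494
top nose [192.83490414 195.02597315 195.35372311] z [np.float64(109.2), np.float64(109.3), np.float64(109.1)]
arm [576.11308963 227.92513832 129.17572672] -0.022476430026532584
{'t': 13.5, 'joints': array([-0.15397857,  0.33684791, -0.34508248,  0.88384349, -0.00441054,
        2.98802341]), 'joint_vel': array([-4.60367106e-03,  5.24720182e-05,  7.45432450e-04, -7.57597378e-05,
        6.58890963e-03, -3.14001205e-03]), 'tau': array([  3.09998766, -37.83517599,  19.44293618,   0.08541084,
         1.3158267 ,   0.09593913]), 'ee_pos': array([521.12204246, -82.48464222,  77.37317424]), 'tcp_rot': array([ 9.99994393e-01, -2.10198070e-04,  2.14380780e-03,  2.56388103e-03]), 'wrist_force': array([-0.29604951, -5.59389007,  8.97447469]), 'moment': array([-0.69753159,  0.19383622,  0.07260083]), 'finger_force': 60.19390404224396, 'finger_gap': 17.240476293102894}
```

View pics/t4.png

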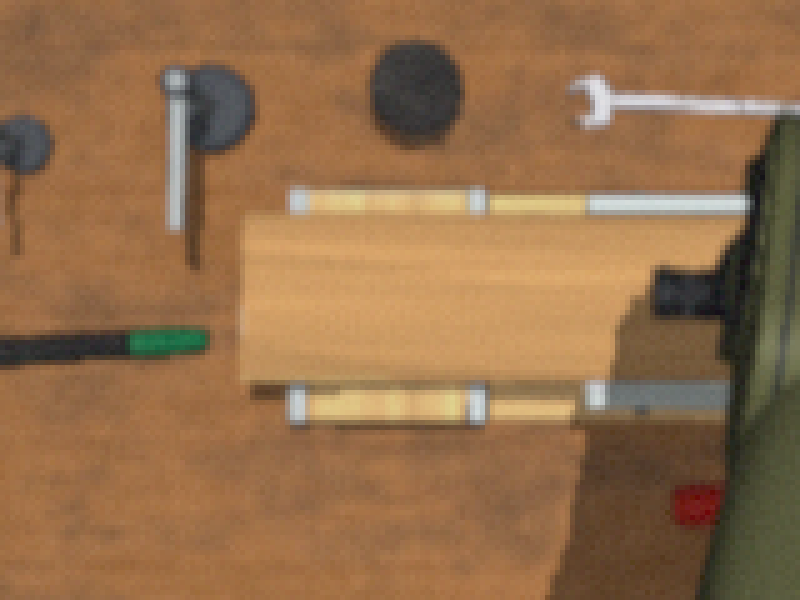

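The top crop shows the board's nose edge at (243,300) and the large gauge's arm end at (175,225), so about 31 mm are left. The marker at (170,343) lies on the table below the board. I close most of the gap.

```bash
python3 -m jog '[[[0,8,-1,0,0],[0,16,-2,0,0],[0,23,-2,0,0],[0,27,-2,0,0],[0,27,-2,0,0],[0,27,-2,0,0]]]'; cat > meas.py <<'E'
from h import *
for n in ["scene","top"]:
    c=cams.get_calibration(n);p,d=cams.read_camera(n);P=cloud(c,d);x,y,z=P[...,0],P[...,1],P[...,2]
    b=(d>0)&(z>102)&(z<116)&(abs(x-519)<30)&(y>100)&(y<260)
    # subpixel: board-top edge, half a pixel past last board sample, per row of x bins
    q=P[b];e=[q[abs(q[:,0]-k)<2.5][:,1].max() for k in range(495,545,5)]
    print(n,"nose",np.mean(e),np.std(e),"z",[np.median(q[(q[:,1]>a)&(q[:,1]<a+20),2]).round(1) for a in (130,170,195)])
    m=(d>0)&(z>121)&(z<136)&(x>548)&(x<600)&(abs(y-227)<25);q=P[m]
    e=np.array([[q[abs(q[:,0]-k)<3][:,1].min(),q[abs(q[:,0]-k)<3][:,1].max()] for k in range(560,596,4)]).mean(0)
    print("arm",e,e.mean(),"xmin",q[:,0].min())
    if n=="scene": cv2.imwrite("pics/s5.png",cv2.resize(p[165:285,170:330,::-1],None,fx=5,fy=5,interpolation=3))
s=r.state();print(s["ee_pos"],s["wrist_force"],s["t"],s["tcp_rot"])
E
python3 meas.py
```

```text
t: 14.25
ee_pos: [521.9, -59.3, 77.5]
tcp_rot: [1.0, -0.001, 0.003, 0.006]
wrist_force: [-3.0, -14.9, 20.7]
finger_gap: 17.1
finger_force: 62.1
scene nose 216.74460999514514 1.525337980282818 z [np.float64(108.1), np.float64(107.5), np.float64(107.9)]
arm [223.17897972 230.23474566] 226.70686269044646 xmin 553.032268932559
top nose 219.21062209591656 0.4171011124769825 z [np.float64(108.8), np.float64(108.1), np.float64(107.6)]
arm [224.83252419 231.2649349 ] 228.04872954681375 xmin 556.1114647075212
[521.87877878 -59.27403453  77.48360593] [ -3.62026967 -15.10829895  20.88711178] 14.35 [ 0.99997457 -0.00123562  0.00331757  0.00619068]
```

View pics/s5.png

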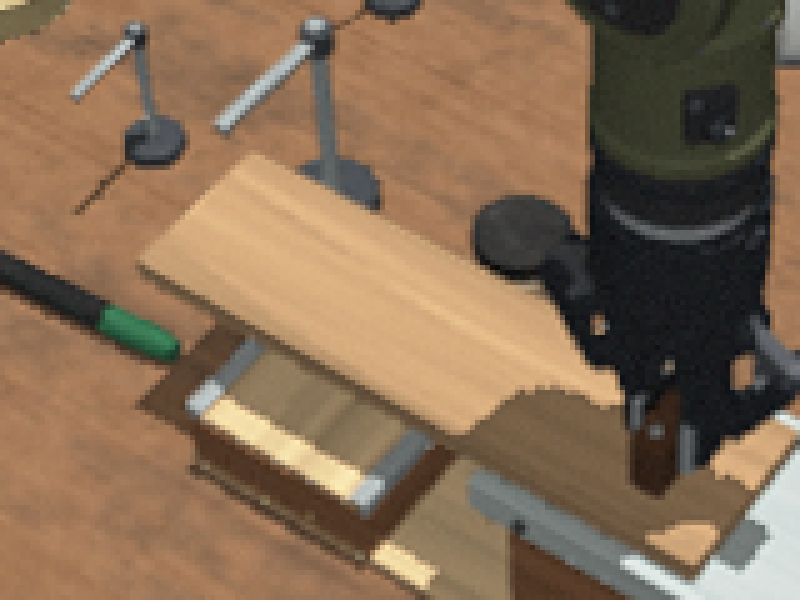

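The scene crop shows the board level over the shut box, gripped at the cleat (655,440), with its nose edge short of the pointer end at (222,128). About 7 mm are left, and I ease the downward push slightly.

```bash
python3 -m jog '[[[0,2,0,0,0],[0,4,1,0,0],[0,6,1,0,0],[0,7,1,0,0],[0,7,1,0,0],[0,7,1,0,0],[0,7,1,0,0]]]'; sed -i 's/s5.png/s6.png/' meas.py; python3 meas.py
```

```text
t: 15.22
ee_pos: [521.8, -51.1, 77.6]
tcp_rot: [1.0, -0.001, 0.003, 0.005]
wrist_force: [-1.2, -11.3, 14.9]
finger_gap: 16.8
finger_force: 61.3
scene nose 224.74733795628654 1.9007415817790287 z [np.float64(107.5), np.float64(107.3), np.float64(107.2)]
arm [222.8825659  231.03916843] 226.96086716570397 xmin 554.4547568390578
top nose 227.19034579299904 0.805348375099337 z [np.float64(108.5), np.float64(107.8), np.float64(108.0)]
arm [224.66266474 231.5628713 ] 228.11276802313404 xmin 556.3136492296157
[521.79589804 -51.09758547  77.53450037] [ -1.82853458 -11.62186323  15.04666067] 15.325 [ 9.99982066e-01 -9.40557755e-04  3.00806839e-03  5.09255412e-03]
```

The nose is within about 1.5 mm of the pointer by both cameras and by the tool position. The board is level, held and pressed down with 15 N, so I hand in.

```bash
python3 -m jog '[[[0,0,0,0,0],[0,0,0,0,0],[0,0,0,0,0]]]'; python3 -c "
from bench import job; print(job.close_job())"
```

```text
t: 15.7
ee_pos: [521.8, -51.1, 77.5]
tcp_rot: [1.0, -0.001, 0.003, 0.005]
wrist_force: [-2.6, -11.5, 15.0]
finger_gap: 17.0
finger_force: 61.3
the job is handed in; nothing more can be done
None
```

I slid the cover shut to its stop, then slid the board out until its free end measured within about 1.5 mm of the pointer, and handed in at 15.7 s with the board level and still gripped; the hand-in returned no verdict, and I did not re-measure the cover after moving the board.

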